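# Checked cover panel from the inspection stand into the transit rack

## Robot

A 7-joint arm with a two-finger parallel gripper is mounted at the origin on a cart in front of the work surface, level with it; the furniture and walls round the work are solid. World frame = base frame: x ahead of the robot, y to its left, z up, the work surface at z = 0. Lengths are in mm, angles in rad, forces in N, time in s.
With the tool pointing down it reaches from about 400 to 875 mm from the base axis. Payload 4.4 kg.
Tool frame: the origin (TCP) lies midway between the tips of the shut fingers; the grasp point (between the pads) lies 19 mm behind it (ctrl.grip_point_offset is the distance from the TCP to the grasp point, in mm); z points along the fingers, y is the line along which they close (so a half turn about z gives the same grasp; the last joint's range is limited). The gripper opens to 85 mm and grips with 20 to 120 N. Pads are 22 mm wide; open, the fingers measure 114 mm over their backs; the gripper's body (76 mm by 85 mm) begins 54 mm behind the grasp point. The pads swing forward as they close: fully open they stand 13 mm farther back than shut.
Start: joints at [1.27, 0.628, 0.038, 1.517, -0.027, 0.996, -0.02], TCP at [151.25, -632.172, 198.913] pointing down, gripper open.
Joint ranges: [-3.06, 3.06], [-0.37, 2.12], [-1.25, 1.32], [0.18, 2.47], [-1.1, 4.24], [0.23, 1.98], [-2.94, 2.94]. Speed limits (rad/s): [2.57, 2.57, 3.14, 3.14, 3.14, 3.14, 3.14].

## Interface

Orientations are given as [roll, pitch, yaw] about the fixed x, y, z axes, in that order (R = Rz(yaw) Ry(pitch) Rx(roll)).
In Python, from cell import ctrl, optics, ticket, telemetry gives the robot as it stands (ctrl), with the cameras (optics), the job (ticket) and the readings (telemetry).
- The arm moves only by the shell command python3 nudge.py FILE, which reads ROWS from the file FILE. ROWS is a JSON list of rows, 1 to 12 of them, each written [[dx, dy, dz], [rx, ry, rz], opening]: dx, dy, dz in mm, then a rotation vector rx, ry, rz in rad, then the finger opening in mm; each row shifts and turns the commanded pose from where the row before left it, along the tool's axes as they then stand; what a row does not reach is not made up. A row lasts 1/10 s, in which the tool goes at most 50 mm and 0.15 rad, less where a joint would pass 70% of its speed; a pose out of reach is approached as far as the arm can. The fingers move at their own pace and stop on an object; the grip force is fixed at half the most. Time passes only in rows, so rows that do not move let the fingers close. It prints the time, the measured TCP pose, the force, the opening and the grip force at its end. Input that does not fit is refused with a message, and nothing moves.
- telemetry.read_state(): the state, without advancing time (a new reading comes with each control period).
- optics.get_image(name): name is "side" or "top"; returns the picture (480x640x3 uint8, blue, green, red); there is no depth.
- optics.calibration(name): a dict with "fx", "fy", "cx", "cy" (pixels), "rvec" (rotation vector, rad) and "tvec" (3), from world to camera coordinates, as OpenCV has them. Camera axes: x right, y down, z forward; pixel columns grow to the right and rows downward; lengths in mm; the calibration is good to about 2 mm. A picture is of the moment at which its call begins. calibration takes no time and is no camera call.
- ticket.finish_job(): hands the job in; it is judged then, once.
The state is a dict: "clock": time; "qpos": joint angles; "qd": joint speeds; "tau": joint torques, N m; "eef_pos": TCP position; "tool_rot": TCP orientation; "force": force on the tool from outside, world axes, zero at the start; "torque": the same for the moment, N m; "width": finger opening in mm; "gripper_force": force on a finger pad.
Only numpy, scipy, OpenCV 4.12 (cv2) and the standard library are available. Lean on these libraries where they do the work, as an engineer would, in place of code of your own. Each camera call takes 0.05 s, during which the arm holds its last target. There are 200 camera calls.

## Task

The white cover panel in the single inspection stand has been checked: move it into the free bay of the three-bay transit rack and push it down onto the sill until the spring clips at both ends have snapped into its notches. The stand's sprung catch holds the panel and will not stay open by itself, so first wedge it open with the beech block from the white dish, pushed down between the catch and the post, and let go of the block. When the panel is home, pull the block out so that the catch springs shut, and put it back in the dish; leave the other panels and the loose things where they are.

Things in the scene. Friction and masses are not known exactly. Their poses are not given: they have to be found in the camera images.
- checked_panel: The panel to move: white plastic plate 140 (own x) x 9 (y) x 95 (z) mm, 0.16 kg, upright; origin at the centre of its bottom edge. Bottom corners rounded 8 mm. Each upright end has a notch 8 mm deep, 17 to 37 mm above the bottom; same both ways round. Starts on the stand's sill, top 131 mm above the stand's origin, locked by the catch; grip the middle of its top edge.
- stand: Inspection stand, fixed: plate 226 (x) x 90 (y) x 10 mm, origin under its centre, x along the panel, front (-x) towards the robot. Two end posts 19 mm wide, cheeks flaring at their top (131 mm), form a channel 12 mm wide, 144 mm long; open-sided between the posts. The front post's outer face is at x = -76 mm.
- stand_sill (a point): Centre of the stand's sill, on which the panel stands, 36 mm above the stand's origin; axes as the stand.
- stand_catch (a joint): Sprung catch on the stand's front post: steel leaf 24 mm wide, 3 mm thick, 3 mm outside the post's outer face; above 94 mm its thumb tab leans 35 deg outwards to 119 mm height. Its nose locks the panel's front notch. 0 = shut, grows (rad, to 0.45) as the top leaves the post, spring about 3 N there; above 0.17 the panel is free; the block holds it at about 0.2.
- stand_gap (a point): Where the block goes in: at the height of the thumb tab's top (119 mm above the stand's origin), on the stand's centre line, 10 mm outside (robot side of) the front post's outer face; axes as the stand. Push the block straight down here, its 20 mm thickness along the stand's x, about 5 N; its lower end stops about 44 mm below this point on the nose; 35 mm below is enough.
- block: Beech block 20 (own x) x 30 (y) x 60 (z) mm, 30 g, standing upright in the dish; origin at the centre of its lower end. The lowest 16 mm taper in x to 12 mm thick. Half a turn makes no difference. Grip it by the upper end, across the 30 mm.
- dish: White instrument dish, fixed, 188 (x) x 148 (y) mm, 21 mm high; origin under its centre, floor about 6 mm above it, flat over 150 x 110 mm; the block stands on it. The block starts in its +x +y quarter; a bur lies in its -x -y quarter.
- bay_free: The empty bay of the transit rack (any of three places 58 mm apart; the others hold panels), fixed; origin under its middle, 12 mm above the bench; x along the panel, front (-x) towards the robot. End posts with channel as on the stand (12 mm wide, 144 mm long, mouth flared to 18 and 155 mm at its 131 mm high top). Guide wires along x beside the panel, 121 mm high: fingers stay above them.
- bay_free_sill (a point): Centre of the free bay's sill, 36 mm above the bay's origin; axes as the bay. A panel lowered in from above is stopped by the two clip noses with its bottom 20 to 26 mm above the sill; pushing it on from there takes about 10 N at the middle of its top edge, until its bottom stands on the sill and its top is 95 mm above it.
- bay_free_front_clip (a joint): Spring clip in the front (-x) end of the free bay: steel leaf like the stand's catch. 0 = shut, grows (rad, to 0.45) as it is pushed outwards: about 0.15 while the panel's edge slides past; springs back to 0 into the notch when the panel is home.
- bay_free_rear_clip (a joint): The same clip in the rear (+x) end of the free bay; same values.
- rack_base: Base plate of the rack, fixed: 224 (x) x 186 (y) x 12 mm, origin under its centre; the three bays stand on it in a row along its y.
- panel_2: Panel like the checked one, already home in a bay of the rack; leave it.
- panel_3: Panel like the checked one, already home in another bay of the rack; leave it.
- bur: Small bur 44 mm long lying in the dish; leave it.
- dropper_bottle: Dropper bottle, 25 mm wide, 82 mm high, standing in front of stand and rack; origin at its foot; leave it.
- jar: Black screw jar, 53 mm wide, 62 mm high, standing behind the stand; origin at its foot; leave it.
- curette: White curette, 156 mm long, lying to the left of the rack; leave it.

How it is judged:
By the outcome, as a careful person would: the job done as asked, in the order asked, and still so for the second after the job is handed in, with the robot touching nothing.
It also fails if it takes over 67 s, if anything falls off the work surface, if the arm or the gripper's body presses on something with over 40 N, if the wrist force passes 120 N, or if a joint passes its speed limit or range.

## Working session

There is one attempt and no reset: what is moved stays moved. The work goes in short steps, Python scripts to look and compute and a shell command to move; the robot and the scene stay as the last step left them, time stands still between calls to the robot, and variables do not carry over. Pictures are saved under pics/ and viewed, at most 10 in all, crops included, and the job is handed in when it is done.

```bash
ls; mkdir -p pics; python3 - <<'E'
from cell import ctrl, optics, ticket, telemetry
import cv2
for n in("side","top"):
    cv2.imwrite(f"pics/{n}0.png",optics.get_image(n)); print(n,optics.calibration(n))
s=telemetry.read_state();print(s['eef_pos'],s['tool_rot'],s['width'],s['clock'],ctrl.grip_point_offset)
E
```

```text
cell.py
nudge.py
pics
side {'fx': 469.0721294770016, 'fy': 469.0721294770016, 'cx': 315.01242951895955, 'cy': 255.05848272197719, 'rvec': array([ 2.22281513, -0.01145067,  0.01606791]), 'tvec': array([-572.85614683,   71.73366122, 1052.62297107])}
top {'fx': 521.8955187041457, 'fy': 521.8955187041457, 'cx': 315.9227379650916, 'cy': 234.21789706244067, 'rvec': array([ 2.20393277, -2.16411244,  0.06467864]), 'tvec': array([7.06242228e-01, 5.74404918e+02, 1.23992188e+03])}
[ 151.08209878 -631.57252992  198.08714436] [-3.13990959e+00  3.60799060e-05  2.34782719e-01] 85.21590363581241 0.1 18.700000000000003
```

View pics/top0.png

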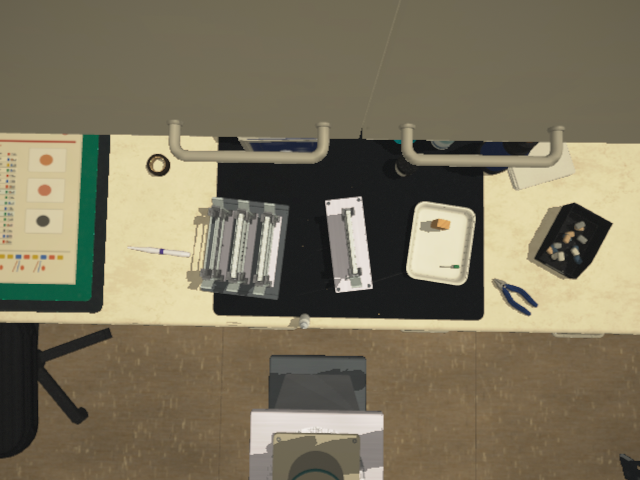

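View pics/side0.png

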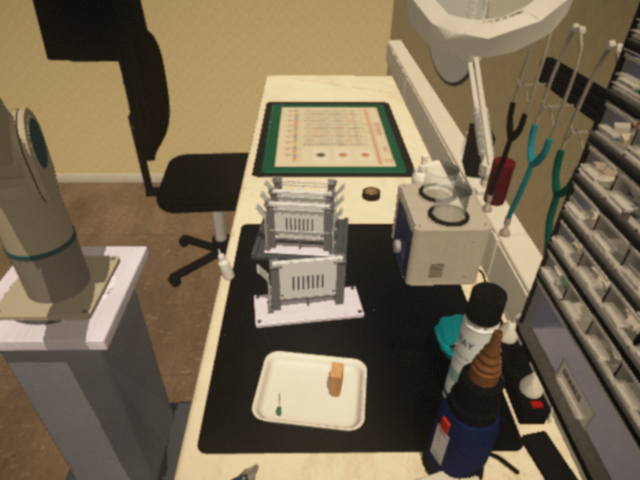

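```bash
python3 - <<'E'
import cv2,numpy as np
t=cv2.imread("pics/top0.png");s=cv2.imread("pics/side0.png")
r=lambda im,x0,x1,y0,y1,k:cv2.resize(im[y0:y1,x0:x1],None,fx=k,fy=k,interpolation=cv2.INTER_CUBIC)
cv2.imwrite("pics/a.png",r(t,190,380,190,305,4))
a=r(t,400,480,195,290,5);b=r(s,245,375,170,330,3)
c=np.zeros((480,800,3),np.uint8);c[:475,:400]=a;c[:480,405:795]=b
cv2.imwrite("pics/b.png",c)
E
```

```text
(no output)
```

View pics/a.png

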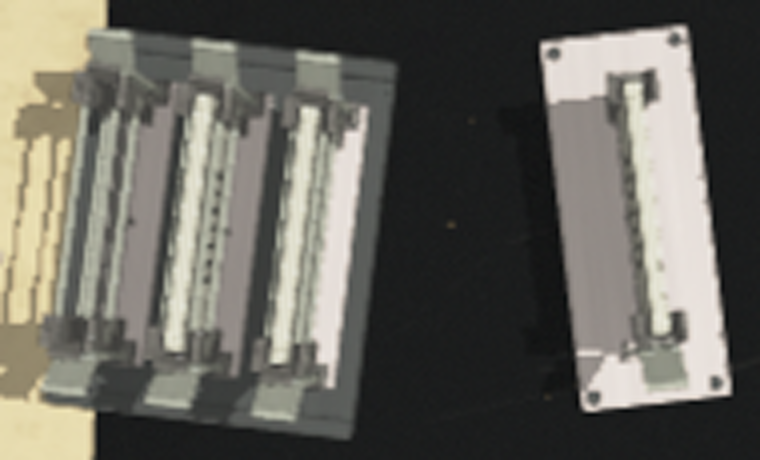

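View pics/b.png

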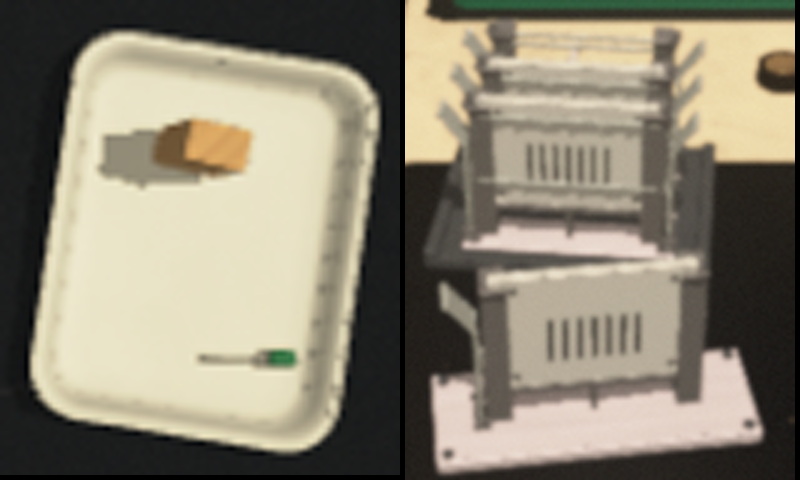

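The three-bay rack's leftmost (+y) bay is empty. The stand's catch tab is at crop (665,367). The block's top face is at about (218,147) in the dish crop, with the bur well away from it.

```bash
cat > h.py <<'E'
from cell import ctrl, optics, ticket, telemetry
import cv2,numpy as np
from scipy.optimize import least_squares
from scipy.spatial.transform import Rotation as R
C={n:optics.calibration(n) for n in("side","top")}
def proj(n,P):
    c=C[n];K=np.array([[c['fx'],0,c['cx']],[0,c['fy'],c['cy']],[0,0,1]])
    return cv2.projectPoints(np.array(P,float),c['rvec'],c['tvec'],K,None)[0].reshape(-1,2)
def world(p,P):
    P=np.array(P,float);c,s=np.cos(p[2]),np.sin(p[2])
    return np.c_[p[0]+c*P[:,0]-s*P[:,1],p[1]+s*P[:,0]+c*P[:,1],P[:,2]]
def px(q,k,ox,oy): return (np.array(q,float)+.5)/k-.5+[ox,oy]
def fit(obs,p0):
    f=lambda p:np.concatenate([(proj(n,world(p,P))-uv).ravel() for n,P,uv in obs])
    r=least_squares(f,p0,loss='soft_l1');return r.x,r.fun.reshape(-1,2).round(1).tolist()
# state helper: tool-frame shift to reach world TCP xyz & yaw (tool down)
def to(x,y,z,yaw=None):
    s=telemetry.read_state();M=R.from_euler('xyz',s['tool_rot'])
    d=M.inv().apply(np.array([x,y,z])-s['eef_pos'])
    print('pos',s['eef_pos'].round(1),'rot',s['tool_rot'].round(3),'d tool',d.round(1))
    if yaw is not None:
        T=R.from_euler('xyz',[np.pi,0,yaw]);print('rotvec',(M.inv()*T).as_rotvec().round(3))
E
python3 - <<'E'
from h import *
A=lambda q:px(q,4,190,190); B=lambda q:px(q,5,400,195); S=lambda q:px(np.array(q)-[405,0],3,245,170)
c=lambda a,b,z:[[a,b,z],[a,-b,z],[-a,-b,z],[-a,b,z]]
st=[('top',c(113,45,10),A([(540,42),(688,25),(732,395),(583,413)])),('top',[[70,0,131],[-70,0,131]],A([(632,82),(663,335)])),
('side',c(113,45,10),S([(735,350),(762,437),(440,470),(433,378)]))]
p,r=fit(st,[550,-50,0]);print('stand',p,r)
rk=[('top',c(112,93,12),A([(92,32),(398,65),(352,440),(42,402)])),('top',[[70,0,143],[-70,0,143],[70,-58,143],[-70,-58,143]],A([(205,97),(174,350),(310,105),(281,362)]))]
q,r=fit(rk,[550,150,0]);print('rack',q,r)
print('side chk panel3 top',proj('side',world(q,[[-70,-58,143],[70,-58,143]])),S([(472,104),(667,102)]))
bl=[('top',c(10,15,66),B([(190,120),(250,130),(247,173),(186,165)]))]
b,r=fit(bl,[600,-250,0]);print('block',b,r)
print('block side chk',proj('side',world(b,c(10,15,66)+c(10,15,6))).round().tolist())
d,r=fit([('top',c(94,74,21),B([(72,20),(385,75),(345,465),(22,410)]))],[550,-250,0]);print('dish(outer tangents approx)',d,r)
print('gap',world(p,[[-86,0,119]]),'sill',world(p,[[0,0,36]]),'bayfree',world(q,[[0,58,12]]))
E
```

```text
stand [ 5.53755011e+02 -6.91837537e+01  1.31613238e-01] [[0.5, -0.5], [0.2, -0.4], [0.3, -0.5], [0.5, -0.7], [0.7, -0.8], [0.4, -0.8], [-0.7, -0.9], [-0.6, -1.7], [-2.2, -1.9], [-1.6, -0.9]]
rack [ 5.38853712e+02  1.81824958e+02 -9.43796394e-02] [[0.4, 0.3], [-0.4, 0.5], [0.3, -1.4], [1.3, -0.6], [-0.2, -0.4], [-0.3, 0.3], [-0.1, 0.5], [-0.5, 0.3]]
side chk panel3 top [[267.11506667 201.74805652]
 [327.99208365 204.69338911]] [[267.         204.33333333]
 [332.         203.66666667]]
block [ 6.00274877e+02 -2.84332934e+02 -1.13602697e-01] [[-0.3, 0.3], [0.6, -0.0], [0.2, -0.1], [-0.5, -0.2]]
block side chk [[340.0, 361.0], [339.0, 375.0], [327.0, 374.0], [329.0, 360.0], [339.0, 383.0], [338.0, 397.0], [326.0, 396.0], [328.0, 382.0]]
dish(outer tangents approx) [ 5.58550280e+02 -2.88456334e+02 -1.37661901e-01] [[1.6, 1.2], [-0.2, -0.4], [-2.9, -1.0], [0.3, 0.3]]
gap [[468.4987841  -80.46984316 119.        ]] sill [[553.75501076 -69.18375366  36.        ]] bayfree [[544.3196079  239.56683142  12.        ]]
```

```bash
python3 - <<'E'
import cv2,numpy as np
s=cv2.imread("pics/side0.png")
cv2.imwrite("pics/c.png",cv2.resize(s[345:435,245:375],None,fx=6,fy=6,interpolation=cv2.INTER_CUBIC))
E
```

```text
(no output)
```

View pics/c.png

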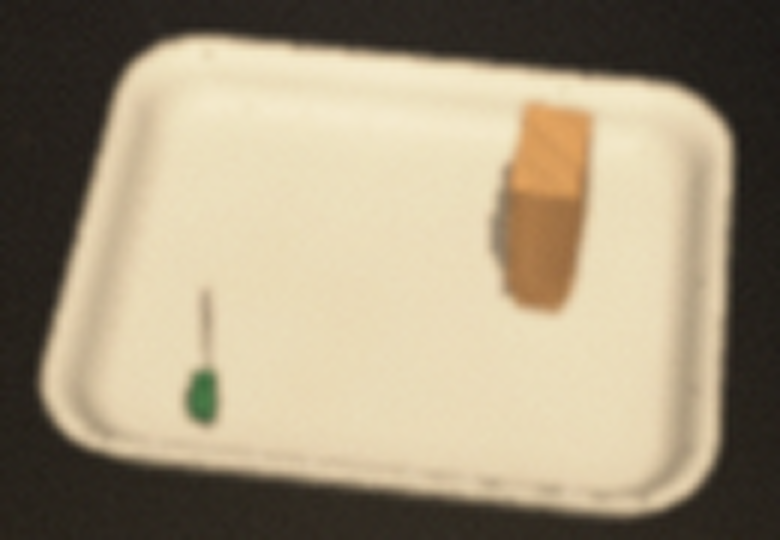

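```bash
python3 - <<'E'
from h import *
A=lambda q:px(q,4,190,190); B=lambda q:px(q,5,400,195); S=lambda q:px(np.array(q)-[405,0],3,245,170);D=lambda q:px(q,6,245,345)
c=lambda a,b,z:[[a,b,z],[a,-b,z],[-a,-b,z],[-a,b,z]]
obs=[(0,'top',c(113,45,10),A([(540,42),(688,25),(732,395),(583,413)])),(0,'top',[[70,0,131],[-70,0,131]],A([(632,82),(663,335)])),
(0,'side',c(113,45,10),S([(735,350),(762,437),(440,470),(433,378)])),
(1,'top',c(112,93,12),A([(92,32),(398,65),(352,440),(42,402)])),(1,'top',[[70,0,143],[-70,0,143],[70,-58,143],[-70,-58,143]],A([(205,97),(174,350),(310,105),(281,362)])),
(1,'side',[[70,-58,143],[-70,-58,143]],S([(667,102),(472,104)])),
(2,'top',c(10,15,66),B([(190,120),(250,130),(247,173),(186,165)])),
(2,'side',c(10,15,66),D([(592,112),(580,195),(512,190),(525,104)]))]
def f(x):
    bias={'top':x[9:11],'side':x[11:13]}
    return np.concatenate([(proj(n,world(x[3*i:3*i+3],P))+bias[n]-uv).ravel() for i,n,P,uv in obs]+[x[9:]/.4])
r=least_squares(f,[553,-69,.13,539,182,-.094,600,-284,-.11,0,0,0,0],loss='soft_l1');x=r.x
print(x.round(3));print(r.fun[:-4].reshape(-1,2).round(1).tolist())
print('gap',world(x[:3],[[-86,0,119]]),'bayfree',world(x[3:6],[[0,58,12]]))
b=x[6:9]; to(b[0],b[1],160,b[2])
E
```

```text
[ 5.54940e+02 -7.01710e+01  1.33000e-01  5.41154e+02  1.80145e+02
 -9.20000e-02  6.03680e+02 -2.87151e+02 -1.44000e-01 -7.52000e-01
  9.94000e-01  4.44000e-01  6.82000e-01]
[[0.1, 0.1], [-0.2, 0.1], [0.0, 0.0], [0.2, -0.2], [0.3, -0.3], [0.2, -0.3], [0.3, 0.1], [0.5, -0.8], [-1.1, -0.8], [-0.7, 0.2], [0.3, 0.4], [-0.5, 0.5], [0.4, -1.4], [1.4, -0.5], [-0.2, -0.5], [-0.2, 0.2], [-0.1, 0.4], [-0.4, 0.2], [-2.5, 2.1], [1.6, -1.5], [0.4, -0.3], [1.2, -0.2], [0.5, -0.4], [-0.1, -0.8], [-0.3, -0.4], [0.2, -0.1], [-0.4, -0.6], [-0.8, -0.3]]
gap [[469.69917979 -81.57034297 119.        ]] bayfree [[546.49760106 237.89863343  12.        ]]
pos [ 151.1 -631.6  198.1] rot [-3.14   0.     0.235] d tool [ 520.3 -229.6   38.5]
rotvec [-0.002  0.     0.379]
```

```bash
echo '[[[43.4,-19.1,0],[0,0,0],85],[[43.4,-19.1,0],[0,0,0],85],[[43.4,-19.1,0],[0,0,0],85],[[43.4,-19.1,0],[0,0,0],85],[[43.4,-19.1,0],[0,0,0],85],[[43.4,-19.1,0],[0,0,0],85],[[43.4,-19.1,0],[0,0,0],85],[[43.4,-19.1,0],[0,0,0],85],[[43.4,-19.1,0],[0,0,0],85],[[43.4,-19.1,0],[0,0,0],85],[[43.4,-19.1,0],[0,0,0],85],[[43.4,-19.1,0],[0,0,0],85]]' > rows.txt && python3 nudge.py rows.txt; echo '[[[0,0,25],[0,0,0.127],70],[[0,0,25],[0,0,0.126],60],[[0,0,25],[0,0,0.126],60],[[0,0,0],[0,0,0],60]]' > rows.txt && python3 nudge.py rows.txt; python3 -c "
from h import *
to(600.7,-286.7,34,-0.144)"
```

```text
clock: 1.3
eef_pos: [605.5, -286.6, 198.5]
tool_rot: [-3.141, 0.001, 0.235]
force: [0.8, -0.5, 0.3]
width: 85.1
gripper_force: 0.0
clock: 1.7
eef_pos: [601.5, -286.3, 119.7]
tool_rot: [-3.14, 0.008, -0.144]
force: [0.0, 0.7, -0.1]
width: 60.1
gripper_force: 0.0
pos [ 601.5 -286.3  119.7] rot [-3.14   0.008 -0.144] d tool [-0.   0.7 85.7]
rotvec [-0.002  0.008 -0.   ]
```

```bash
echo '[[[0,0.7,40],[0,0.004,0],60],[[0,0,30],[0,0.004,0],60],[[0,0,15.5],[0,0,0],60],[[0,0,0],[0,0,0],60],[[0,0,0],[0,0,0],25],[[0,0,0],[0,0,0],25],[[0,0,0],[0,0,0],25],[[0,0,0],[0,0,0],25]]' > rows.txt && python3 nudge.py rows.txt; python3 - <<'E'
from h import *
t=optics.get_image("top");s=optics.get_image("side")
r=lambda im,x0,x1,y0,y1,k:cv2.resize(im[y0:y1,x0:x1],None,fx=k,fy=k,interpolation=cv2.INTER_CUBIC)
c=np.hstack([r(t,400,480,195,295,5),r(s,280,380,310,435,4)]);cv2.imwrite("pics/d.png",c)
E
```

```text
clock: 2.5
eef_pos: [605.3, -289.1, 39.6]
tool_rot: [3.141, -0.01, -0.144]
force: [0.5, 0.4, -0.6]
width: 24.6
gripper_force: 0.0
```

View pics/d.png

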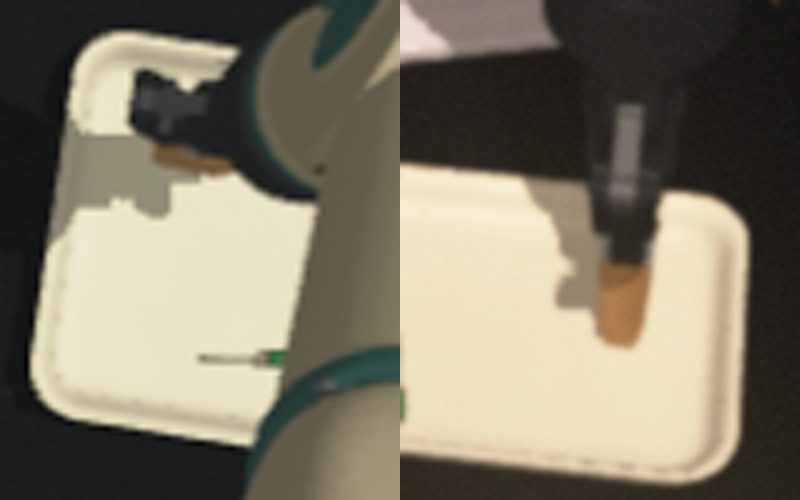

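The fingers stopped at the commanded 25 mm with no grip force, so they may not be holding the block. I'll check against the projected TCP before moving.

```bash
python3 - <<'E'
from h import *
for _ in range(2):
    s=telemetry.read_state();print(s['clock'],s['eef_pos'],s['tool_rot'],s['width'],s['gripper_force'],s['force'],s['qpos'])
M=R.from_euler('xyz',s['tool_rot'])
for P in ([0,0,0],[0,15,0],[0,-15,0],[0,0,-19],[11,-15,0],[-11,-15,0],[0,15,-70],[0,-15,-70]):
    w=s['eef_pos']+M.apply(P);print(P,w.round(),'top crop',((proj('top',[w])-[400,195])*5).round(),'side crop',((proj('side',[w])-[280,310])*4+[400,0]).round())
E
```

```text
2.6 [ 604.91158685 -288.93139416   39.07675872] [ 3.1414056  -0.00889757 -0.14407823] 24.91655190054094 0.0 [0.70738068 0.96350956 0.27820312] [ 0.34240336  0.84261989  0.10938791  1.58960168 -0.12905594  0.70781987
 -1.20194123]
2.6 [ 604.91158685 -288.93139416   39.07675872] [ 3.1414056  -0.00889757 -0.14407823] 24.91655190054094 0.0 [0.70738068 0.96350956 0.27820312] [ 0.34240336  0.84261989  0.10938791  1.58960168 -0.12905594  0.70781987
 -1.20194123]
[0, 0, 0] [ 605. -289.   39.] top crop [[213. 140.]] side crop [[624. 278.]]
[0, 15, 0] [ 603. -304.   39.] top crop [[244. 145.]] side crop [[621. 306.]]
[0, -15, 0] [ 607. -274.   39.] top crop [[181. 135.]] side crop [[628. 250.]]
[0, 0, -19] [ 605. -289.   58.] top crop [[222. 137.]] side crop [[625. 249.]]
[11, -15, 0] [ 618. -276.   39.] top crop [[185. 112.]] side crop [[653. 253.]]
[-11, -15, 0] [ 596. -273.   39.] top crop [[178. 158.]] side crop [[603. 247.]]
[0, 15, -70] [ 602. -304.  109.] top crop [[282. 133.]] side crop [[625. 197.]]
[0, -15, -70] [ 606. -274.  109.] top crop [[216. 123.]] side crop [[632. 141.]]
```

```bash
python3 - <<'E'
from h import *
t=optics.get_image("top");s=optics.get_image("side")
r=lambda im,x0,x1,y0,y1,k:cv2.resize(cv2.convertScaleAbs(im[y0:y1,x0:x1],alpha=1.6,beta=25),None,fx=k,fy=k,interpolation=cv2.INTER_CUBIC)
c=np.hstack([r(t,420,470,205,245,8)[:320],np.zeros((320,0,3),np.uint8)])
d=r(s,310,360,330,405,8)
c=np.vstack([c,np.zeros((280,400,3),np.uint8)]);cv2.imwrite("pics/e.png",np.hstack([c,d]))
s=telemetry.read_state();print(s['eef_pos'],s['width'])
E
```

```text
[ 604.72117912 -288.84498898   38.7248785 ] 25.06885656156776
```

View pics/e.png

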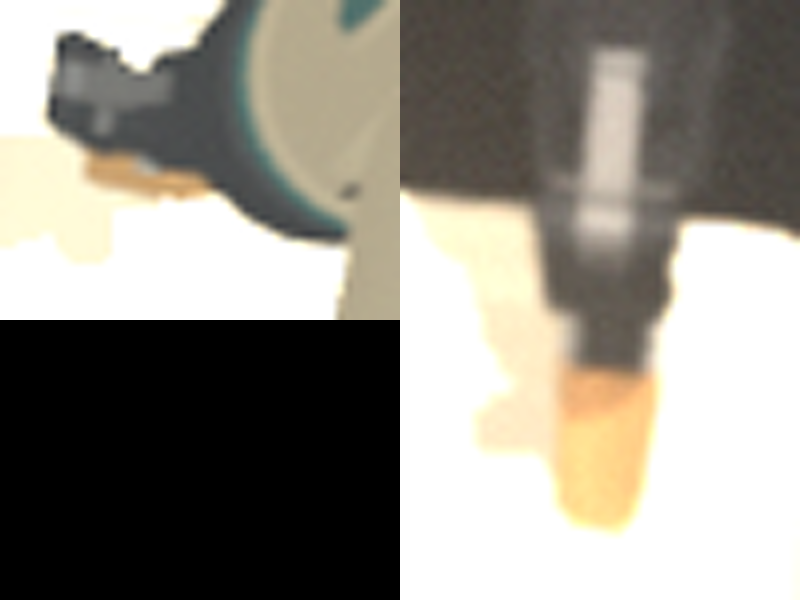

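```bash
echo '[[[0,0,0],[0,0,0],14],[[0,0,0],[0,0,0],14],[[0,0,0],[0,0,0],14]]' > rows.txt && python3 nudge.py rows.txt
```

```text
clock: 3.0
eef_pos: [604.6, -288.8, 38.3]
tool_rot: [-3.142, -0.008, -0.144]
force: [0.7, -0.3, 0.0]
width: 14.0
gripper_force: 0.0
```

```bash
echo '[[[0,0,-20],[0,0,0],0],[[0,0,-20],[0,0,0],0],[[0,0,0],[0,0,0],0],[[0,0,0],[0,0,0],0]]' > rows.txt && python3 nudge.py rows.txt; python3 - <<'E'
from h import *
t=optics.get_image("top");s=optics.get_image("side")
cv2.imwrite("pics/t1.png",t);cv2.imwrite("pics/s1.png",s)
r=lambda im,x0,x1,y0,y1,k:cv2.resize(cv2.convertScaleAbs(im[y0:y1,x0:x1],alpha=1.3,beta=15),None,fx=k,fy=k,interpolation=cv2.INTER_CUBIC)
cv2.imwrite("pics/f.png",np.hstack([r(t,405,485,180,270,5),r(s,285,365,310,400,5)]))
s=telemetry.read_state();print(s['clock'],s['eef_pos'],s['tool_rot'],s['width'])
print(((proj('top',[s['eef_pos']])-[405,180])*5),((proj('side',[s['eef_pos']])-[285,310])*5+[400,0]))
E
```

```text
clock: 3.4
eef_pos: [604.4, -288.8, 78.5]
tool_rot: [3.142, -0.009, -0.144]
force: [-0.6, 0.2, -0.0]
width: 0.4
gripper_force: 0.0
3.5 [ 603.53480157 -288.35860417   77.41870508] [-3.14101179 -0.0063256  -0.14416458] 0.1262824924620623
[[205.9383455  210.95997249]] [[655.18398231 273.31993691]]
```

View pics/f.png

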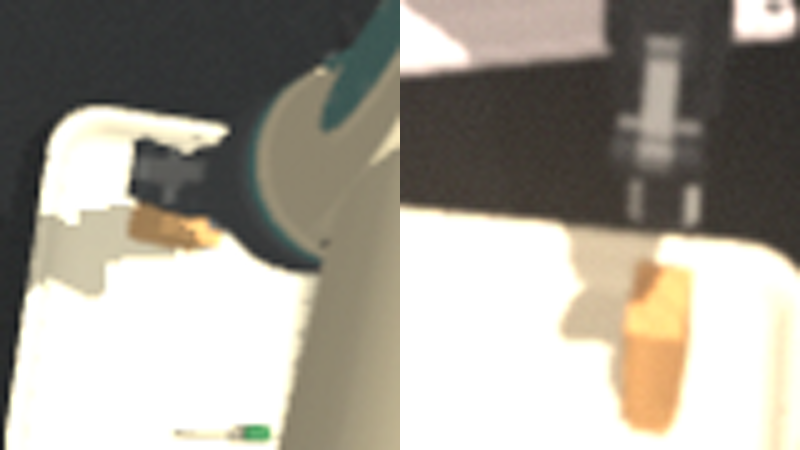

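The fingertips show about 8.6 px (about 22 mm) higher in the side image than the reported TCP. That explains why the fingers closed above the block. I'll touch the block's top lightly with the fingers shut to measure the height offset.

```bash
echo '[[[0,0,20],[0,0,0],0],[[0,0,16],[0,0,0],0],[[0,0,0],[0,0,0],0]]' > rows.txt && python3 nudge.py rows.txt; for i in 1 2; do echo '[[[0,0,2],[0,0,0],0],[[0,0,0],[0,0,0],0]]' > rows.txt && python3 nudge.py rows.txt | egrep 'eef|force:'; done
```

```text
clock: 3.8
eef_pos: [601.9, -287.4, 38.8]
tool_rot: [-3.14, -0.002, -0.144]
force: [0.2, 0.6, -0.9]
width: 0.2
gripper_force: 0.0
eef_pos: [604.7, -289.0, 40.4]
force: [-0.0, -1.0, -0.2]
gripper_force: 0.0
eef_pos: [604.8, -288.9, 38.8]
force: [0.4, -0.5, -0.6]
gripper_force: 0.0
```

```bash
for i in 1 2 3 4; do echo '[[[0,0,3],[0,0,0],0],[[0,0,0],[0,0,0],0]]' > rows.txt && python3 nudge.py rows.txt | egrep 'eef|force:'; done
```

```text
eef_pos: [604.5, -288.7, 35.2]
force: [-0.5, 0.3, -0.0]
gripper_force: 0.0
eef_pos: [604.4, -288.7, 32.0]
force: [0.5, -0.1, -0.2]
gripper_force: 0.0
eef_pos: [606.6, -289.6, 31.7]
force: [-0.9, 0.4, 10.7]
gripper_force: 5.4
eef_pos: [608.9, -290.5, 31.6]
force: [-1.5, 1.9, 23.9]
gripper_force: 11.8
```

```bash
echo '[[[-4,0,-20],[0,0,0],60],[[0,0,0],[0,0,0],60],[[0,0,0],[0,0,0],60],[[0,0,0],[0,0,0],60]]' > rows.txt && python3 nudge.py rows.txt; echo '[[[0,0,15],[0,0,0],60],[[0,0,10],[0,0,0],60],[[0,0,0],[0,0,0],60]]' > rows.txt && python3 nudge.py rows.txt;echo '[[[0,0,10],[0,0,0],60],[[0,0,10],[0,0,0],60],[[0,0,0],[0,0,0],60]]' > rows.txt && python3 nudge.py rows.txt
```

```text
clock: 5.4
eef_pos: [600.1, -287.9, 45.4]
tool_rot: [-3.141, -0.007, -0.144]
force: [0.0, -0.4, 0.4]
width: 57.9
gripper_force: 0.0
clock: 5.7
eef_pos: [598.6, -287.1, 18.2]
tool_rot: [-3.14, -0.003, -0.144]
force: [0.0, 0.6, 0.6]
width: 59.9
gripper_force: 0.0
clock: 6.0
eef_pos: [599.6, -287.6, -0.6]
tool_rot: [-3.141, -0.005, -0.144]
force: [0.3, 0.5, 0.6]
width: 60.1
gripper_force: 0.0
```

```bash
echo '[[[0,0,0],[0,0,0],20],[[0,0,0],[0,0,0],20],[[0,0,0],[0,0,0],20],[[0,0,0],[0,0,0],20],[[0,0,0],[0,0,0],20]]' > rows.txt && python3 nudge.py rows.txt
```

```text
clock: 6.5
eef_pos: [601.6, -288.4, 2.1]
tool_rot: [3.141, -0.009, -0.144]
force: [0.5, 0.5, 3.7]
width: 29.4
gripper_force: 59.2
```

```bash
echo '[[[0,0,-45],[0,0,-0.1],20],[[0,0,-50],[0,0,-0.1],20],[[0,0,-50],[0,0.005,-0.077],20],[[0,0,0],[0,0,0],20]]' > rows.txt && python3 nudge.py rows.txt; python3 -c "
from h import *
to(466.7,-82,145,0.133)"
```

```text
clock: 6.9
eef_pos: [604.3, -291.1, 154.4]
tool_rot: [3.131, -0.025, 0.134]
force: [1.3, -0.5, 0.4]
width: 29.4
gripper_force: 58.8
pos [ 604.3 -291.1  154.4] rot [ 3.131 -0.025  0.134] d tool [-108.7 -225.6    4.3]
rotvec [ 0.01  -0.025  0.   ]
```

```bash
echo '[[[-18,-37.6,0],[0,0,0],20],[[-18,-37.6,0],[0,0,0],20],[[-18,-37.6,0],[0,0,0],20],[[-18,-37.6,0],[0,0,0],20],[[-18,-37.6,0],[0,0,0],20],[[-18,-37.6,0],[0,0,0],20],[[0,0,0],[0,0,0],20],[[0,0,0],[0,0,0],20]]' > rows.txt && python3 nudge.py rows.txt; python3 - <<'E'
from h import *
to(466.7,-82,145,0.133)
t=optics.get_image("top");s=optics.get_image("side")
cv2.imwrite("pics/t2.png",t);cv2.imwrite("pics/s2.png",s)
r=lambda im,x0,x1,y0,y1,k:cv2.resize(cv2.convertScaleAbs(im[y0:y1,x0:x1],alpha=1.2,beta=15),None,fx=k,fy=k,interpolation=cv2.INTER_CUBIC)
cv2.imwrite("pics/g.png",np.hstack([r(t,300,380,205,305,5),r(s,240,320,230,330,5)]))
st=telemetry.read_state();print(st['eef_pos'],st['tool_rot'])
# predicted block corners at believed pose (bottom=meas z+5)
e=st['eef_pos'];y=st['tool_rot'][2]
c=lambda a,b,z:[[a+3,b,z],[a+3,-b,z],[-a+3,-b,z],[-a+3,b,z]]
P=world([e[0],e[1],y],c(6,15,e[2]+5)+c(10,15,e[2]+65))
print('side',((proj('side',P)+[.44,.68]-[240,230])*5+[400,0]).round().tolist());print('top',((proj('top',P)+[-.75,1]-[300,205])*5).round().tolist())
E
```

```text
clock: 7.7
eef_pos: [462.7, -78.3, 144.5]
tool_rot: [3.139, -0.013, 0.134]
force: [0.7, -0.3, -0.4]
width: 29.3
gripper_force: 58.9
pos [462.7 -78.3 144.5] rot [ 3.139 -0.013  0.134] d tool [ 3.5  4.2 -0.5]
rotvec [ 0.003 -0.013  0.001]
[463.75192    -79.91518109 144.52081312] [ 3.13824012 -0.01371186  0.13148794]
side [[521.0, 104.0], [526.0, 151.0], [495.0, 154.0], [491.0, 107.0], [523.0, -24.0], [528.0, 21.0], [473.0, 25.0], [469.0, -20.0]]
top [[244.0, 375.0], [313.0, 367.0], [317.0, 394.0], [247.0, 402.0], [251.0, 368.0], [325.0, 359.0], [330.0, 408.0], [257.0, 417.0]]
```

View pics/g.png

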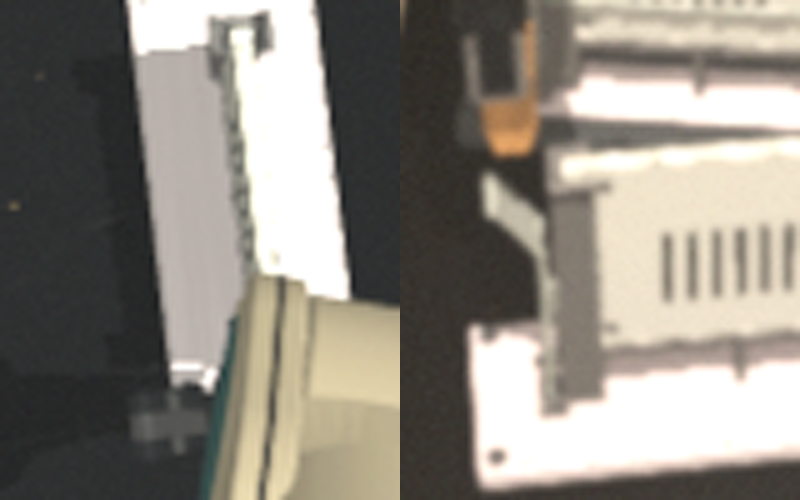

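```bash
echo '[[[3,3,5],[0,-0.013,0],20],[[0,0,0],[0,0,0],20],[[0,0,0],[0,0,0],20]]' > rows.txt && python3 nudge.py rows.txt; python3 - <<'E'
from h import *
p=[554.94,-70.17,.133]
n=['gap','tabtop inner -y','tabtop inner +y','post top -y(10)','leaf bottom z40','panel top front -y','panel top rear -y']
P=world(p,[[-86,0,119],[-99,-12,119],[-99,12,119],[-76,-10,131],[-81,-12,40],[-70,-4.5,131],[70,-4.5,131]])
print(dict(zip(n,((proj('side',P)+[.44,.68]-[240,230])*5+[400,0]).round().tolist())))
for i in range(3):
    optics.get_image('side');s=telemetry.read_state();print(s['eef_pos'].round(1),s['tool_rot'].round(3))
to(466.7,-82,145,0.133)
E
```

```text
clock: 8.1
eef_pos: [466.6, -82.1, 139.0]
tool_rot: [3.139, 0.001, 0.131]
force: [-1.3, -1.1, 0.7]
width: 29.5
gripper_force: 58.9
{'gap': [520.0, 193.0], 'tabtop inner -y': [489.0, 215.0], 'tabtop inner +y': [485.0, 177.0], 'post top -y(10)': [546.0, 183.0], 'leaf bottom z40': [546.0, 360.0], 'panel top front -y': [560.0, 173.0], 'panel top rear -y': [913.0, 143.0]}
[466.4 -81.9 139.2] [3.139e+00 1.000e-03 1.320e-01]
[466.3 -81.8 139.3] [3.139e+00 1.000e-03 1.320e-01]
[466.2 -81.6 139.4] [3.139e+00 1.000e-03 1.320e-01]
pos [466.2 -81.6 139.4] rot [3.139e+00 1.000e-03 1.320e-01] d tool [ 0.4  0.4 -5.6]
rotvec [ 0.002  0.001 -0.001]
```

```bash
echo '[[[0,0,15],[0,0,0],20],[[0,0,15],[0,0,0],20],[[0,0,8],[0,0,0],20],[[0,0,0],[0,0,0],20]]' > rows.txt && python3 nudge.py rows.txt;echo '[[[0,0,6],[0,0,0],20],[[0,0,6],[0,0,0],20],[[0,0,0],[0,0,0],20]]' > rows.txt && python3 nudge.py rows.txt; echo '[[[0,0,5],[0,0,0],20],[[0,0,4],[0,0,0],20],[[0,0,0],[0,0,0],20]]' > rows.txt && python3 nudge.py rows.txt
```

```text
clock: 8.65
eef_pos: [466.1, -81.4, 100.9]
tool_rot: [3.139, 0.001, 0.133]
force: [0.0, -1.3, -0.5]
width: 29.5
gripper_force: 58.8
clock: 8.95
eef_pos: [465.9, -81.7, 89.0]
tool_rot: [3.139, 0.001, 0.132]
force: [-1.3, -0.7, -2.6]
width: 29.5
gripper_force: 59.2
clock: 9.25
eef_pos: [465.6, -81.5, 79.9]
tool_rot: [3.139, 0.002, 0.133]
force: [-2.5, -0.5, -3.0]
width: 29.2
gripper_force: 59.2
```

```bash
echo '[[[0,0,3],[0,0,0],20],[[0,0,3],[0,0,0],20],[[0,0,0],[0,0,0],20],[[0,0,0],[0,0,0],20]]' > rows.txt && python3 nudge.py rows.txt; python3 - <<'E'
from h import *
s=optics.get_image("side");cv2.imwrite("pics/s3.png",s)
cv2.imwrite("pics/h1.png",cv2.resize(cv2.convertScaleAbs(s[225:325,240:330],alpha=1.2,beta=15),None,fx=6,fy=6,interpolation=cv2.INTER_CUBIC))
E
```

```text
clock: 9.65
eef_pos: [465.5, -81.5, 74.0]
tool_rot: [3.14, 0.002, 0.133]
force: [-4.2, -1.1, -3.7]
width: 29.1
gripper_force: 59.2
```

```bash
echo '[[[0,0,0],[0,0,0],50],[[0,0,0],[0,0,0],50],[[0,0,0],[0,0,0],50],[[0,0,-10],[0,0,0],50],[[0,0,-30],[0,0,0],50],[[0,0,-30],[0,0,0],40],[[45,0,0],[0,0,0],40],[[45,0,0],[0,0,0],40],[[0,0,0],[0,0,0],40],[[0,0,0],[0,0,0],40]]' > rows.txt && python3 nudge.py rows.txt; python3 - <<'E'
from h import *
to(554.9,-70.2,90,.133)
s=optics.get_image("side");cv2.imwrite("pics/s4.png",s)
for f in('s2','s3','s4'):
    im=cv2.imread(f'pics/{f}.png');h=cv2.cvtColor(im,cv2.COLOR_BGR2HSV)
    m=(h[...,0]>8)&(h[...,0]<20)&(h[...,1]>110)&(h[...,2]>90);m[:225]=0;m[325:]=0;m[:,:240]=0;m[:,300:]=0
    v,u=np.nonzero(m);print(f,m.sum(),u.min() if len(u) else 0,u.max() if len(u) else 0,v.min() if len(u) else 0,v.max() if len(u) else 0)
p=[554.94,-70.17,.133]
print(proj('side',world(p,[[-96,-15,139],[-76,-15,139],[-92,-15,79],[-80,-15,79]])).round(1).tolist())
E
```

```text
clock: 10.7
eef_pos: [556.1, -69.1, 144.9]
tool_rot: [3.139, -0.0, 0.134]
force: [-0.6, -0.6, -0.4]
width: 40.2
gripper_force: 0.0
pos [556.1 -69.1 144.9] rot [ 3.139 -0.     0.134] d tool [-1.4  0.8 54.9]
rotvec [ 0.002 -0.     0.001]
s2 124 256 267 235 260
s3 81 261 270 279 288
s4 332 258 270 256 288
[[258.2, 265.2], [268.7, 264.3], [262.2, 288.6], [268.2, 288.0]]
```

```bash
echo '[[[-1.4,0.8,25],[0,0,0],40],[[0,0,20],[0,0,0],40],[[0,0,9],[0,0,0],40],[[0,0,0],[0,0,0],40],[[0,0,0],[0,0,0],40]]' > rows.txt && python3 nudge.py rows.txt; python3 -c "
from h import *
to(554.9,-70.2,90,.133)"
```

```text
clock: 11.25
eef_pos: [554.3, -70.8, 91.2]
tool_rot: [3.139, -0.0, 0.132]
force: [0.5, -0.6, -0.9]
width: 39.7
gripper_force: 0.0
pos [554.3 -70.8  91.2] rot [ 3.139 -0.     0.132] d tool [ 0.7 -0.5  1.1]
rotvec [ 0.003 -0.    -0.001]
```

```bash
echo '[[[0,0,1],[0,0,0],2],[[0,0,0],[0,0,0],2],[[0,0,0],[0,0,0],2],[[0,0,0],[0,0,0],2],[[0,0,0],[0,0,0],2]]' > rows.txt && python3 nudge.py rows.txt; echo '[[[0,0,-5],[0,0,0],2],[[0,0,-5],[0,0,0],2],[[0,0,0],[0,0,0],2]]' > rows.txt && python3 nudge.py rows.txt
```

```text
clock: 11.75
eef_pos: [554.8, -70.6, 90.4]
tool_rot: [3.139, -0.001, 0.133]
force: [-0.4, 0.2, 6.6]
width: 7.1
gripper_force: 61.1
clock: 12.05
eef_pos: [554.7, -70.7, 100.2]
tool_rot: [3.139, -0.001, 0.133]
force: [-0.3, -0.1, -1.1]
width: 6.8
gripper_force: 60.2
```

```bash
echo '[[[0,0,-15],[0,0,0],2],[[0,0,-20],[0,0,0],2],[[0,0,-20],[0,0,0],2],[[0,0,-25],[0,0,0],2],[[0,0,-25],[0,0,0],2],[[0,0,-15],[0,0,0],2],[[0,0,0],[0,0,0],2]]' > rows.txt && python3 nudge.py rows.txt; python3 - <<'E'
from h import *
s=optics.get_image("side");cv2.imwrite("pics/s5.png",s);t=optics.get_image("top");cv2.imwrite("pics/t5.png",t)
to(546.5,237.9,220,-.092)
b=[546.5,237.9,-.092]
E
```

```text
clock: 12.75
eef_pos: [555.7, -70.5, 221.5]
tool_rot: [3.138, -0.004, 0.133]
force: [0.3, -0.2, -2.1]
width: 7.3
gripper_force: 60.2
pos [553.8 -70.2 219. ] rot [3.139e+00 1.000e-03 1.330e-01] d tool [  33.6 -306.4   -1.7]
rotvec [0.002 0.001 0.225]
```

```bash
echo '[[[0,0,0],[0,0,0.112],2],[[0,0,0],[0,0,0.113],2],[[-4.45,-38.3,0],[0,0,0],2],[[-4.45,-38.3,0],[0,0,0],2],[[-4.45,-38.3,0],[0,0,0],2],[[-4.45,-38.3,0],[0,0,0],2],[[-4.45,-38.3,0],[0,0,0],2],[[-4.45,-38.3,0],[0,0,0],2],[[-4.45,-38.3,0],[0,0,0],2],[[-4.45,-38.3,0],[0,0,0],2],[[0,0,0],[0,0,0],2],[[0,0,0],[0,0,0],2]]' > rows.txt && python3 nudge.py rows.txt; python3 - <<'E'
from h import *
for i in range(3): optics.get_image('top');to(546.5,237.9,220,-.092)
t=optics.get_image("top");s=optics.get_image("side")
cv2.imwrite("pics/t6.png",t);cv2.imwrite("pics/s6.png",s)
e=telemetry.read_state()
p=[e['eef_pos'][0],e['eef_pos'][1],e['tool_rot'][2]];zb=36+e['eef_pos'][2]-91
P=world(p,[[-70,-4.5,zb+95],[70,-4.5,zb+95],[70,-4.5,zb],[-70,-4.5,zb]])
Q=world([546.5,237.9,-.092],[[-70,0,143],[70,0,143]])
print((proj('side',P)+[.44,.68]).round(1).tolist(),(proj('top',P)+[-.75,1]).round(1).tolist(),(proj('side',Q)+[.44,.68]).round(1).tolist(),(proj('top',Q)+[-.75,1]).round(1).tolist())
r=lambda im,x0,x1,y0,y1,k:cv2.resize(cv2.convertScaleAbs(im[y0:y1,x0:x1],alpha=1.2,beta=15),None,fx=k,fy=k,interpolation=cv2.INTER_CUBIC)
cv2.imwrite("pics/i.png",np.hstack([r(t,190,300,190,310,4)[:480,:400],r(s,250,350,130,250,4)]))
E
```

```text
clock: 14.05
eef_pos: [545.7, 238.7, 216.9]
tool_rot: [3.137, 0.003, -0.09]
force: [0.1, -0.7, -0.9]
width: 6.9
gripper_force: 60.2
pos [546.3 237.  217.3] rot [ 3.137e+00  2.000e-03 -9.200e-02] d tool [ 0.1 -0.9 -2.8]
rotvec [ 0.005  0.002 -0.   ]
pos [546.7 236.3 217.6] rot [ 3.137e+00  1.000e-03 -9.400e-02] d tool [-0.3 -1.6 -2.4]
rotvec [ 0.005  0.001 -0.002]
pos [547. 236. 218.] rot [ 3.137e+00  1.000e-03 -9.500e-02] d tool [-0.6 -1.8 -2. ]
rotvec [ 0.004  0.001 -0.003]
[[273.7, 135.7], [333.8, 138.1], [332.5, 175.0], [275.5, 172.5]] [[196.6, 274.8], [205.7, 203.7], [215.3, 209.3], [207.0, 274.4]] [[275.9, 178.8], [332.1, 181.3]] [[206.4, 274.4], [214.3, 210.5]]
```

View pics/i.png

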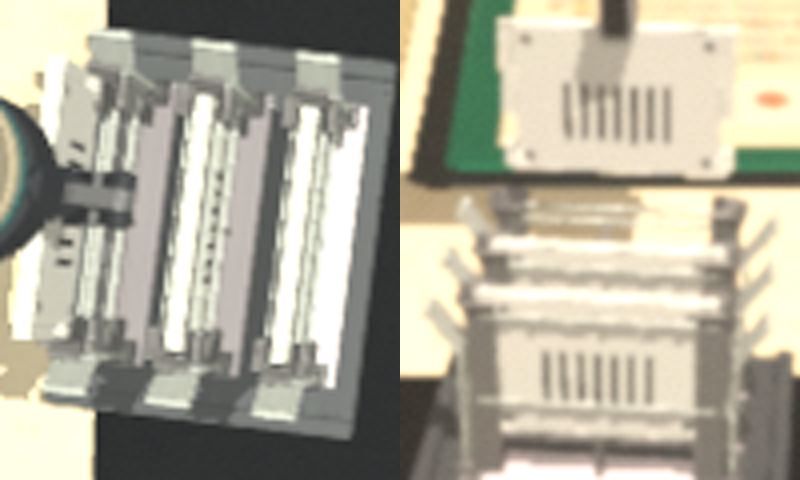

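```bash
echo '[[[0,-1.2,10],[0,0,0],2],[[0,0,10],[0,0,0],2],[[0,0,8],[0,0,0],2],[[0,0,0],[0,0,0],2]]' > rows.txt && python3 nudge.py rows.txt; echo '[[[0,0,8],[0,0,0],2],[[0,0,8],[0,0,0],2],[[0,0,8],[0,0,0],2],[[0,0,0],[0,0,0],2]]' > rows.txt && python3 nudge.py rows.txt
```

```text
clock: 14.7
eef_pos: [545.9, 238.6, 188.9]
tool_rot: [3.137, 0.003, -0.092]
force: [0.0, -0.2, -1.6]
width: 7.0
gripper_force: 60.1
clock: 15.1
eef_pos: [546.1, 238.8, 165.3]
tool_rot: [3.138, 0.002, -0.092]
force: [-0.7, 0.1, -1.4]
width: 6.7
gripper_force: 60.1
```

```bash
python3 -c "
from h import *
to(546.5,237.9,103,-.092)"
```

```text
pos [546.1 238.8 165.3] rot [ 3.138e+00  2.000e-03 -9.200e-02] d tool [ 0.6  0.7 62.3]
rotvec [ 0.004  0.002 -0.   ]
```

```bash
echo '[[[0,0,10],[0,0,0],2],[[0,0,10],[0,0,0],2],[[0,0,10],[0,0,0],2],[[0,0,5],[0,0,0],2],[[0,0,0],[0,0,0],2]]' > rows.txt && python3 nudge.py rows.txt; echo '[[[0,0,4],[0,0,0],2],[[0,0,4],[0,0,0],2],[[0,0,0],[0,0,0],2]]' > rows.txt && python3 nudge.py rows.txt; echo '[[[0,0,4],[0,0,0],2],[[0,0,4],[0,0,0],2],[[0,0,0],[0,0,0],2]]' > rows.txt && python3 nudge.py rows.txt
```

```text
clock: 15.6
eef_pos: [546.4, 238.8, 130.6]
tool_rot: [3.138, 0.002, -0.092]
force: [0.3, -0.5, -0.7]
width: 6.7
gripper_force: 60.2
clock: 15.9
eef_pos: [547.4, 239.2, 123.9]
tool_rot: [3.14, -0.001, -0.092]
force: [-0.4, -0.6, 0.0]
width: 7.0
gripper_force: 60.4
clock: 16.2
eef_pos: [546.9, 239.0, 115.4]
tool_rot: [3.139, 0.0, -0.092]
force: [-0.5, -0.2, -2.5]
width: 6.8
gripper_force: 59.9
```

```bash
echo '[[[0,0,4],[0,0,0],2],[[0,0,4],[0,0,0],2],[[0,0,0],[0,0,0],2]]' > rows.txt && python3 nudge.py rows.txt; echo '[[[0,0,3],[0,0,0],2],[[0,0,0],[0,0,0],2],[[0,0,0],[0,0,0],2]]' > rows.txt && python3 nudge.py rows.txt;echo '[[[0,0,3],[0,0,0],2],[[0,0,0],[0,0,0],2],[[0,0,0],[0,0,0],2]]' > rows.txt && python3 nudge.py rows.txt
```

```text
clock: 16.5
eef_pos: [546.9, 238.9, 107.2]
tool_rot: [3.139, 0.0, -0.092]
force: [0.4, 0.8, -4.5]
width: 7.0
gripper_force: 59.8
clock: 16.8
eef_pos: [546.7, 238.7, 104.0]
tool_rot: [3.138, 0.001, -0.092]
force: [0.9, 0.1, -5.6]
width: 6.9
gripper_force: 59.6
clock: 17.1
eef_pos: [547.3, 239.4, 102.4]
tool_rot: [3.14, -0.001, -0.092]
force: [-0.6, -0.0, 4.1]
width: 7.3
gripper_force: 60.9
```

```bash
echo '[[[0,0,2.5],[0,0,0],2],[[0,0,0],[0,0,0],2],[[0,0,0],[0,0,0],2]]' > rows.txt && python3 nudge.py rows.txt; echo '[[[0,0,-1.5],[0,0,0],2],[[0,0,0],[0,0,0],30],[[0,0,0],[0,0,0],30],[[0,0,0],[0,0,0],30],[[0,0,-30],[0,0,0],30],[[0,0,-30],[0,0,0],0],[[0,0,0],[0,0,0],0],[[0,0,0],[0,0,0],0]]' > rows.txt && python3 nudge.py rows.txt
```

```text
clock: 17.4
eef_pos: [547.5, 239.8, 102.3]
tool_rot: [3.141, -0.002, -0.092]
force: [-6.0, -0.3, 21.0]
width: 6.7
gripper_force: 63.0
clock: 18.2
eef_pos: [547.3, 239.2, 160.9]
tool_rot: [3.14, -0.001, -0.092]
force: [0.0, 0.3, 0.1]
width: 0.1
gripper_force: 0.0
```

```bash
echo '[[[0,0,25],[0,0,0],0],[[0,0,20],[0,0,0],0],[[0,0,0],[0,0,0],0]]' > rows.txt && python3 nudge.py rows.txt; for i in 1 2; do echo '[[[0,0,4],[0,0,0],0],[[0,0,0],[0,0,0],0],[[0,0,0],[0,0,0],0]]' > rows.txt && python3 nudge.py rows.txt|egrep 'eef|force:'; done
```

```text
clock: 18.5
eef_pos: [544.9, 237.8, 112.4]
tool_rot: [3.136, 0.005, -0.092]
force: [-1.1, 0.1, -0.6]
width: -0.4
gripper_force: 0.0
eef_pos: [547.2, 239.1, 112.1]
force: [-0.7, -0.3, 0.3]
gripper_force: 0.0
eef_pos: [548.1, 239.7, 110.6]
force: [-3.4, -1.1, 15.8]
gripper_force: 7.7
```

```bash
echo '[[[0,0,2],[0,0,0],0],[[0,0,0],[0,0,0],0],[[0,0,0],[0,0,0],0]]' > rows.txt && python3 nudge.py rows.txt|egrep 'eef|force:'; echo '[[[0,0,-30],[0,0,0],0],[[0,0,-40],[0,0,-0.112],50],[[0,0,0],[0,0,-0.113],50],[[0,0,0],[0,0,0],50]]' > rows.txt && python3 nudge.py rows.txt;python3 - <<'E'
from h import *
to(465.7,-81.5,130,.133)
s=optics.get_image("side");cv2.imwrite("pics/s7.png",s)
a=cv2.imread("pics/side0.png")
# row profile of panel top edge of the three panels at mid column
g=lambda im,u:im[165:215,u-4:u+5].mean((1,2)).round().astype(int).tolist()
print(g(a,305));print(g(s,305))
E
```

```text
eef_pos: [548.2, 239.8, 110.5]
force: [-7.2, -3.1, 27.9]
gripper_force: 14.1
clock: 19.8
eef_pos: [547.9, 239.6, 177.5]
tool_rot: [3.141, -0.003, 0.133]
force: [0.1, -0.2, -0.6]
width: 43.0
gripper_force: 0.0
pos [547.9 239.6 177.5] rot [ 3.141e+00 -3.000e-03  1.330e-01] d tool [-124.2  307.3   47.4]
rotvec [ 0.001 -0.003  0.   ]
[183, 147, 90, 66, 65, 66, 70, 64, 50, 46, 52, 94, 160, 200, 207, 207, 203, 187, 185, 194, 184, 183, 198, 205, 208, 211, 211, 196, 175, 171, 173, 175, 166, 143, 130, 131, 147, 169, 195, 212, 202, 177, 171, 174, 178, 169, 145, 130, 132, 148]
[189, 152, 94, 68, 67, 68, 71, 66, 51, 46, 52, 85, 136, 174, 199, 200, 182, 177, 178, 179, 174, 162, 150, 139, 146, 181, 208, 202, 181, 177, 179, 182, 172, 149, 134, 136, 152, 175, 202, 218, 209, 183, 176, 180, 184, 175, 151, 134, 137, 154]
```

```bash
echo '[[[-15.5,38.4,0],[0,0,0],50],[[-15.5,38.4,0],[0,0,0],50],[[-15.5,38.4,0],[0,0,0],50],[[-15.5,38.4,0],[0,0,0],50],[[-15.5,38.4,0],[0,0,0],50],[[-15.5,38.4,0],[0,0,0],50],[[-15.5,38.4,0],[0,0,0],50],[[-15.5,38.4,0],[0,0,0],50],[[0,0,40],[0,0,0],50],[[0,0,0],[0,0,0],50],[[0,0,0],[0,0,0],50]]' > rows.txt && python3 nudge.py rows.txt;python3 - <<'E'
from h import *
optics.get_image("side");to(465.7,-81.5,74,.133)
E
```

```text
clock: 20.95
eef_pos: [463.9, -81.0, 135.9]
tool_rot: [3.141, 0.003, 0.132]
force: [1.0, 0.4, 0.7]
width: 50.3
gripper_force: 0.0
pos [465.  -80.7 136.7] rot [3.14e+00 1.00e-03 1.33e-01] d tool [ 0.6  0.7 62.7]
rotvec [0.002 0.001 0.   ]
```

```bash
echo '[[[0,0.5,25],[0,0,0],50],[[0,0,25],[0,0,0],50],[[0,0,11],[0,0,0],50],[[0,0,0],[0,0,0],50],[[0,0,0],[0,0,0],50],[[0,0,0],[0,0,0],20],[[0,0,0],[0,0,0],20],[[0,0,0],[0,0,0],20],[[0,0,0],[0,0,0],20],[[0,0,0],[0,0,0],20]]' > rows.txt && python3 nudge.py rows.txt
```

```text
clock: 22.0
eef_pos: [465.9, -82.5, 76.0]
tool_rot: [3.139, -0.002, 0.133]
force: [0.9, 0.8, 2.4]
width: 28.9
gripper_force: 61.2
```

```bash
echo '[[[0,0,-8],[0,0,0],20],[[0,0,-15],[0,0,0],20],[[0,0,-25],[0,0,0],20],[[0,0,-30],[0,0,0],20],[[0,0,0],[0,0,0.1],20],[[0,0,0],[0,0,0.1],20],[[0,0,0],[0,0,0.077],20],[[0,0,0],[0,0,0],20]]' > rows.txt && python3 nudge.py rows.txt;python3 - <<'E'
from h import *
s=optics.get_image("side");cv2.imwrite("pics/s8.png",s);to(600.5,-287.2,120,-.144)
a=cv2.imread("pics/side0.png").astype(int)
d=abs(a-s)[262:320,250:275].sum(2)
print('catch region diff',(d>60).sum(), 'with wedge', (abs(a-cv2.imread("pics/s4.png"))[262:320,250:275].sum(2)>60).sum())
E
```

```text
clock: 22.8
eef_pos: [464.0, -82.3, 153.6]
tool_rot: [3.139, 0.001, -0.145]
force: [0.6, 0.9, -0.4]
width: 29.4
gripper_force: 60.9
pos [464.1 -82.2 153.6] rot [ 3.139e+00  1.000e-03 -1.430e-01] d tool [164.1 183.4  33.9]
rotvec [0.003 0.001 0.001]
catch region diff 35 with wedge 583
```

```bash
echo '[[[27.3,30.6,0],[0,0,0],20],[[27.3,30.6,0],[0,0,0],20],[[27.3,30.6,0],[0,0,0],20],[[27.3,30.6,0],[0,0,0],20],[[27.3,30.6,0],[0,0,0],20],[[27.3,30.6,0],[0,0,0],20],[[0,0,40],[0,0,0],20],[[0,0,40],[0,0,0],20],[[0,0,40],[0,0,0],20],[[0,0,0],[0,0,0],20],[[0,0,0],[0,0,0],20]]' > rows.txt && python3 nudge.py rows.txt;python3 - <<'E'
from h import *
optics.get_image("side");to(600.5,-287.2,3,-.144)
E
```

```text
clock: 23.95
eef_pos: [600.1, -287.8, 34.0]
tool_rot: [3.14, 0.001, -0.144]
force: [0.4, -0.3, 0.5]
width: 28.9
gripper_force: 60.9
pos [ 601.6 -288.4   35.6] rot [ 3.139e+00 -2.000e-03 -1.440e-01] d tool [-1.3 -1.2 32.6]
rotvec [ 0.003 -0.002  0.   ]
```

```bash
echo '[[[-0.7,-0.5,12],[0,0,0],20],[[0,0,10],[0,0,0],20],[[0,0,5],[0,0,0],20],[[0,0,0],[0,0,0],20],[[0,0,0],[0,0,0],20]]' > rows.txt && python3 nudge.py rows.txt; for i in 1 2; do echo '[[[0,0,2],[0,0,0],20],[[0,0,0],[0,0,0],20]]' > rows.txt && python3 nudge.py rows.txt|egrep 'eef|force:'; done
```

```text
clock: 24.5
eef_pos: [600.1, -287.3, 7.1]
tool_rot: [3.139, -0.0, -0.144]
force: [-0.0, -0.1, -0.3]
width: 29.0
gripper_force: 60.9
eef_pos: [600.2, -287.3, 5.1]
force: [1.1, -0.1, 0.8]
gripper_force: 60.9
eef_pos: [600.4, -287.5, 4.8]
force: [-2.9, 2.2, 10.3]
gripper_force: 62.4
```

Contact with the dish floor. I'll release, back off and check.

```bash
echo '[[[0,0,-1],[0,0,0],20],[[0,0,0],[0,0,0],20],[[0,0,0],[0,0,0],45],[[0,0,0],[0,0,0],60],[[0,0,0],[0,0,0],60],[[0,0,0],[0,0,0],60],[[0,0,-15],[0,0,0],60],[[0,0,-40],[0,0,0],60],[[0,0,-50],[0,0,0],60],[[0,0,-50],[0,0,0],60],[[0,0,-20],[0,0,0],60]]' > rows.txt && python3 nudge.py rows.txt; echo '[[[-30,30,0],[0,0,0],60],[[-30,30,0],[0,0,0],60],[[-30,30,0],[0,0,0],60],[[-30,30,0],[0,0,0],60],[[0,0,0],[0,0,0],60],[[0,0,0],[0,0,0],60],[[0,0,0],[0,0,0],60],[[0,0,0],[0,0,0],60]]' > rows.txt && python3 nudge.py rows.txt; python3 - <<'E'
from h import *
s=optics.get_image("side");t=optics.get_image("top");cv2.imwrite("pics/s9.png",s);cv2.imwrite("pics/t9.png",t)
for n,x,y0,y1,x0,x1 in(('side',s,345,430,250,370),('side',cv2.imread('pics/side0.png'),345,430,250,370),('top',t,200,285,405,480)):
    h=cv2.cvtColor(x,cv2.COLOR_BGR2HSV)
    m=(h[...,0]>8)&(h[...,0]<20)&(h[...,1]>110)&(h[...,2]>80);z=np.zeros_like(m);z[y0:y1,x0:x1]=m[y0:y1,x0:x1]
    v,u=np.nonzero(z);print(n,len(u),u.min(),u.max(),v.min(),v.max()) if len(u) else print(n,0)
a=cv2.imread('pics/side0.png').astype(int)
print('catch diff',(abs(a-s)[262:320,250:275].sum(2)>60).sum())
E
```

```text
clock: 26.0
eef_pos: [602.8, -288.4, 186.1]
tool_rot: [3.136, -0.01, -0.144]
force: [-0.8, -0.0, -0.3]
width: 59.7
gripper_force: 0.0
clock: 26.8
eef_pos: [465.6, -387.0, 179.5]
tool_rot: [3.14, -0.001, -0.142]
force: [-0.1, 0.1, 0.4]
width: 60.2
gripper_force: 0.0
side 374 330 342 364 397
side 367 330 342 363 395
top 153 432 450 219 228
catch diff 410
```

```bash
echo '[[[20,40,-20],[0,0,0],60],[[20,40,-20],[0,0,0],60],[[20,40,0],[0,0,0],60],[[0,0,0],[0,0,0],60],[[0,0,0],[0,0,0],60],[[0,0,0],[0,0,0],60]]' > rows.txt && python3 nudge.py rows.txt|egrep 'clock|eef'; python3 - <<'E'
from h import *
s=optics.get_image("side")
a=cv2.imread('pics/side0.png').astype(int);b=cv2.imread('pics/s8.png').astype(int)
d=(abs(a-s)[262:320,250:275].sum(2)>60);print('catch diff vs start',d.sum(),'vs s8',(abs(b-s)[262:320,250:275].sum(2)>60).sum())
e=telemetry.read_state()['eef_pos'];print(proj('side',[e+[0,0,34],e+[0,0,110]]).round())
D=(abs(a-s).sum(2)>60).astype(np.uint8);n,l,st,c=cv2.connectedComponentsWithStats(D)
print([(r[:5].tolist()) for r in st[1:] if r[4]>40])
E
```

```text
clock: 27.5
eef_pos: [506.5, -513.6, 218.9]
catch diff vs start 1240 vs s8 1251
[[261. 425.]
 [256. 380.]]
[[0, 0, 41, 157, 4874], [57, 0, 287, 359, 39223], [144, 0, 69, 56, 545], [245, 0, 34, 24, 131], [277, 23, 19, 28, 102], [196, 28, 81, 32, 965], [30, 119, 32, 66, 661], [9, 184, 53, 74, 2269], [0, 194, 7, 26, 91], [266, 207, 8, 22, 123], [213, 212, 9, 8, 58], [35, 245, 112, 105, 4390], [251, 350, 45, 74, 2350], [68, 363, 84, 117, 3427], [230, 386, 21, 49, 551], [329, 391, 13, 8, 43], [244, 437, 28, 37, 529], [159, 451, 8, 29, 108]]
```

```bash
python3 -c "
from cell import ctrl, optics, ticket, telemetry
print(ticket.finish_job())"
```

```text
the job is handed in; nothing more can be done
None
```

The job is handed in at about 27.5 s: the panel sits on the free bay's sill, the block is back in the dish, and the catch is shut. The clips I judged from the push forces and panel height, not a close-up.

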